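# Lay out the baker's weighing station

### The arm

A 7-joint arm with a two-finger parallel gripper is mounted at the origin on the work surface. World frame = base frame: x ahead of the robot, y to its left, z up, the work surface at z = 0. Lengths are in m, angles in rad, forces in N, time in s.
With the tool pointing down it reaches from about 0.425 to 0.925 m from the base axis. Payload 6.8 kg.
Tool frame: the origin (TCP) lies midway between the tips of the shut fingers; the grasp point (between the pads) lies 19 mm behind it; z points along the fingers, y is the line along which they close (so a half turn about z gives the same grasp; the last joint's range is limited). The gripper opens to 85 mm and grips with 20 to 120 N. Pads are 22 mm wide; open, the fingers measure 114 mm over their backs; the gripper's body (76 mm by 85 mm) begins 54 mm behind the grasp point. The pads swing forward as they close: fully open they stand 13 mm farther back than shut.
Start: joints at [-1.364, 0.477, 0.022, 1.555, -0.011, 1.109, -0.083], TCP at [0.209, 0.642, 0.199] pointing down, gripper open.
Joint ranges: [-2.96, 2.96], [-0.34, 2.1], [-1.41, 1.46], [0.24, 2.44], [-1.37, 4.51], [0.17, 1.92], [-2.96, 2.96]. Speed limits (rad/s): [2.39, 2.39, 3.14, 3.14, 3.14, 3.14, 3.14].

### API

Orientations are given as a rotation vector (axis times angle).
In Python, from bench import r gives the robot as it stands. The module is installed in compiled form; this text tells all that it offers.
- The arm moves only by the tool apply_moves, never from a script. Its argument "rows" is a list of rows, each a list of 6 numbers: the shift along the tool's x, y, z scaled (see below), then the turn, a rotation vector about the tool's x, y, z scaled (see below). A call has 1 to 5 rows; each row is the pose to reach, as a shift and turn from the pose commanded when the call began, along the tool's axes at that moment; what a row does not reach only later rows make up. The controller multiplies each number of a shift by 0.25 m and each number of a turn by 90 degrees. A row lasts 1/8 s, in which the tool goes at most 62.5 mm and 10.7 degrees, less where a joint would pass 70% of its speed; a pose out of reach is approached as far as the arm can. A call with a number of a shift or a turn outside -1 to 1 is refused whole. A call with a gripper value outside its range is refused whole. "claw" is the opening, from 0 (shut) to 1 (fully open), set as the call begins (left out, the last holds). The fingers move at their own pace and stop on an object; "newtons" is the grip in N (left out, the last holds). Time passes only in rows, so rows that repeat a pose let the fingers close. It gives the time, the measured TCP pose, the force, the opening and the grip force at its end, in the units of the state.
- r.get_obs(): the state, without advancing time (a new reading comes with each control period).
- r.grab_frame(name): name is "scene" or "top"; returns a dict with "pixels" (420x560x3 uint8, red, green, blue), "intrinsics" (3x3 intrinsics, pixels), "eye" and "attitude" of the camera in the world. Camera axes: x right, y up, looking along -z (the intrinsics and any distortion apply to the point x, -y, -z); pixel columns grow to the right and rows downward; lengths in m; the calibration is good to about 2 mm. A picture is of the moment at which its call begins. There is no depth.
- r.hand_in(): hands the job in; it is judged then, once.
Trained networks look in a picture, given as the dict that the camera call returned (one of the last four; its "shot" number tells which), for a name from the list of things; names that differ only in an ending like _2 or _b are one class to them, and where a whole thing is asked for, a point or a joint stands for the part that bears it (a point fixed in the world has none). Each returns a list of dicts, best first, with "conf" (0 to 1); they miss things now and then, are a little off and sometimes report something else, mostly with a low value. They report only what shows in the picture. A call takes as long as a camera call.
- r.search_frame(picture, thing): "rect" ([left, top, width, height] in pixels, round what is visible of it).
- r.outline_of(picture, thing): "pixels" (420x560 bool, what is visible of it) and "rect" ([left, top, width, height] in pixels, round what is visible of it).
- r.landmark_of(picture, thing): "point" ([column, row] in pixels: a listed point, or the origin of a listed thing).
The state is a dict: "clock": time; "joints": joint angles; "qvel": joint speeds; "tau": joint torques, N m; "tcp_pos": TCP position; "orientation": TCP orientation; "contact_force": force on the tool from outside, world axes, zero at the start; "moment": the same for the moment, N m; "grip_width": finger opening in m; "gripper_force": force on a finger pad.
Only numpy, scipy, OpenCV 4.12 (cv2) and the standard library are available. Lean on these libraries where they do the work, as an engineer would, in place of code of your own. Each camera call takes 0.05 s, during which the arm holds its last target. There are 200 camera calls.

### The job

Lay out the baker's weighing station: stand the white beaker in the middle of the scale's pan, the amber starter jar in the middle of the marble slab and the red-lidded tin in the middle of the wooden board, stack the yellow-lidded tin squarely on top of the red-lidded one, and set the orange-dialled timer down on the counter midway between the scale and the wooden board, in line with the centres of the pan and the board. Everything should end up standing upright and let go; leave the green-lidded tin and the pepper mill where they stand.

Things in the scene. Friction and masses are not known exactly. Their poses are not given: they have to be found in the camera images.
- scale: Fixed flat black kitchen scale, 160 x 130 mm, 18 mm high; steel pan plate 118 x 122 mm, its top 22 mm above the counter; lit blue display strip on the edge nearest the robot. Origin on the counter under the pan's middle; x away from the display, y left seen from the robot, z up. Body reaches 95 mm from the origin to the display side, 65 mm to the other sides.
- board: Square wooden board, brown, 120 x 120 x 15 mm, fixed flat on the counter about 220 mm (centre to centre) to the left or right of the scale; top 15 mm above the counter. Origin: centre of the underside, z axis up.
- slab: Square marble slab, pale stone, 120 x 120 x 15 mm, fixed flat on the counter about 220 mm (centre to centre) from the scale on the side away from the board; top 15 mm above the counter. Origin: centre of the underside, z axis up.
- beaker: Empty round white plastic beaker, open at the top, 75 mm high, 58 mm across at the foot and 60 mm at the rim, 3 mm wall, about 60 g, standing upright. Origin: centre of the underside, z axis up.
- starter_jar: Round amber glass jar with a paper band and a black lid: glass 60 mm across up to 60 mm height, then a shoulder, lid 56 mm across from 66 to 82 mm height (total 82 mm), about 250 g, standing upright. Origin: centre of the underside, z axis up.
- red_tin: Round aluminium tin with a flat red lid, 64 mm across, 50 mm high (the lid is the upper 13 mm; below it the tin is 61 mm across), about 200 g, standing upright. Origin: centre of the underside, z axis up.
- yellow_tin: Round aluminium tin with a flat yellow lid, 56 mm across, 42 mm high (the lid is the upper 13 mm; below it the tin is 53 mm across), about 140 g, standing upright. Origin: centre of the underside, z axis up.
- timer: Round kitchen timer: white foot 50 mm across and 26 mm high, on it an orange dial 47 mm across up to 38 mm height, about 90 g, lying flat, dial up. It may face any way. Origin: centre of the underside, z axis up.
- green_tin: Bystander, not to be moved: round aluminium tin with a flat green lid, 60 mm across, 46 mm high, loose, standing among the things to be moved. Origin: centre of the underside, z axis up.
- pepper_mill: Bystander, not to be moved: small dark wooden pepper mill, 50 mm across at the foot, 90 mm high, loose, standing among the things to be moved. Origin: centre of the underside, z axis up.

How it is judged:
By the outcome, as a careful person would: the job done as asked, in the order asked, and still so for the second after the job is handed in, with the robot touching nothing.
It also fails if it takes over 125 s, if anything falls off the work surface, if the arm or the gripper's body presses on something with over 40 N, if the wrist force passes 120 N, or if a joint passes its speed limit or range.

## Working session

There is one attempt and no reset: what is moved stays moved. The work goes in short steps, Python scripts to look and compute and a tool call to move; the robot and the scene stay as the last step left them, time stands still between calls to the robot, and variables do not carry over. Pictures are saved under pics/ and viewed, at most 14 in all, crops included, and the job is handed in when it is done.

Besides the shell and the picture viewer there is one more tool, called after "Emit:" as name(argument=value, ...) on one line, values as JSON. apply_moves: Moves the arm, as the interface text tells. Its arguments: {"type":"object","properties":{"rows":{"type":"array","items":{"type":"array","items":{"type":"number"}}},"claw":{"type":"number"},"newtons":{"type":"number"}},"required":["rows"]}

```bash
mkdir -p pics; cat > h.py <<'E'
import numpy as np, cv2
from bench import r
from scipy.spatial.transform import Rotation as R
def save(p,n): cv2.imwrite('pics/'+n+'.png',cv2.cvtColor(p['pixels'],cv2.COLOR_RGB2BGR))
def att(p):
    a=np.array(p['attitude'],float)
    return a if a.shape==(3,3) else (R.from_rotvec(a).as_matrix() if a.size==3 else R.from_quat(a).as_matrix())
def ray(p,px,z):
    K=np.array(p['intrinsics']); d=np.linalg.inv(K)@[px[0],px[1],1]
    d=att(p)@[d[0],-d[1],-d[2]] ; e=np.array(p['eye']); return e+d*(z-e[2])/d[2]
def proj(p,X):
    K=np.array(p['intrinsics']); c=att(p).T@(np.array(X)-p['eye']); q=K@[c[0],-c[1],-c[2]]; return q[:2]/q[2]
E
python3 - <<'E'
from h import *
for n in ['top','scene']:
    p=r.grab_frame(n); save(p,n+'0')
    print(n,{k:v for k,v in p.items() if k!='pixels'})
    for t in 'scale board slab beaker starter_jar red_tin yellow_tin timer green_tin pepper_mill'.split():
        l=r.landmark_of(p,t)[:2]; s=r.search_frame(p,t)[:2]
        print(t,[(np.round(a['point'],1),round(a['conf'],2),np.round(ray(p,a['point'],0)[:2],4)) for a in l],[(np.round(a['rect']),round(a['conf'],2)) for a in s])
print(r.get_obs())
E
```

```text
top {'intrinsics': array([[458.93036381,   0.        , 279.13070828],
       [  0.        , 458.93036381, 208.18145624],
       [  0.        ,   0.        ,   1.        ]]), 'eye': array([0.40471629, 0.02248886, 1.10963524]), 'attitude': array([ 0.09836675, -0.0776849 , -1.58286959]), 'shot': 1}
scale [(array([295.2, 172.9]), 0.61, array([ 0.616 , -0.0043]))] [(array([270., 146.,  60.,  63.]), 0.94)]
board [(array([387.4, 163.8]), 0.75, array([ 0.6351, -0.2306]))] [(array([362., 138.,  51.,  48.]), 0.93)]
slab [(array([211., 184.]), 0.57, array([0.5916, 0.2026]))] [(array([187., 161.,  50.,  47.]), 0.59)]
beaker [(array([364.1, 240.2]), 0.91, array([ 0.4489, -0.1673]))] [(array([354., 226.,  31.,  26.]), 0.56)]
starter_jar [(array([445.1, 245.2]), 0.73, array([ 0.4343, -0.3608]))] [(array([178., 236.,  20.,  20.]), 0.74), (array([434., 232.,  41.,  23.]), 0.58)]
red_tin [(array([144.6, 250.6]), 0.86, array([0.4311, 0.3629]))] [(array([127., 236.,  26.,  25.]), 0.7)]
yellow_tin [(array([121.7, 201.5]), 0.59, array([0.5516, 0.4216]))] [(array([104., 187.,  27.,  24.]), 0.87)]
timer [(a
[... 1917 characters left out ...]
ray([-1.36408104,  0.47702526,  0.02239279,  1.55540502, -0.01148484,
        1.10929973, -0.083085  ]), 'qvel': array([ 6.84878772e-05,  2.37838861e-05,  9.98892454e-04, -1.92215347e-03,
        1.42445369e-03, -8.09033732e-04,  6.07713012e-04]), 'tau': array([ 2.04147841e-04, -5.96311176e+01,  1.60656396e+00, -2.81545830e+01,
        1.25094849e-02,  1.56316350e-03, -1.96241666e-05]), 'tcp_pos': array([0.20900526, 0.6418399 , 0.1992887 ]), 'orientation': array([-4.92459768e-01, -3.10275161e+00,  1.34911098e-05]), 'contact_force': array([-0.41564921, -0.01601411,  0.34860358]), 'moment': array([-0.02581533, -0.00846632, -0.04079275]), 'gripper_force': 0.0, 'grip_width': 0.08533824813582293}
```

View pics/top0.png

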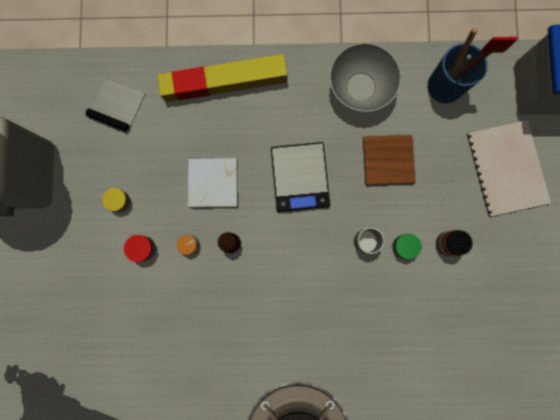

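View pics/scene0.png

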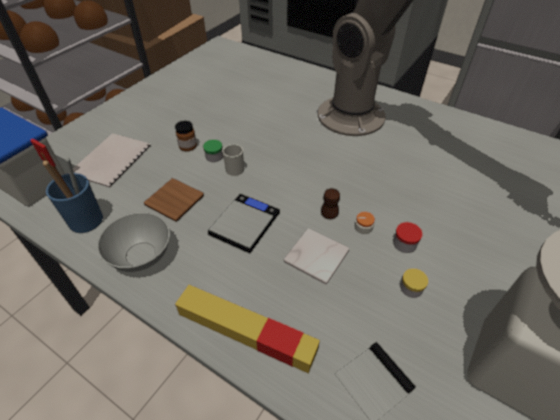

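```bash
cat >> h.py <<'E'
from scipy.optimize import minimize
circ=lambda rad,z:[(rad*np.cos(a),rad*np.sin(a),z) for a in np.linspace(0,6.283,40)]
box=lambda x0,x1,y0,y1,h:[(x,y,z) for x in(x0,x1) for y in(y0,y1) for z in(0,h)]
M=dict(scale=box(-.095,.065,-.065,.065,.018),board=box(-.06,.06,-.06,.06,.015),slab=box(-.06,.06,-.06,.06,.015),
 beaker=circ(.029,0)+circ(.03,.075),starter_jar=circ(.03,0)+circ(.03,.06)+circ(.028,.082),red_tin=circ(.0305,0)+circ(.032,.037)+circ(.032,.05),
 yellow_tin=circ(.0265,0)+circ(.028,.029)+circ(.028,.042),timer=circ(.025,0)+circ(.025,.026)+circ(.0235,.038),green_tin=circ(.03,0)+circ(.03,.046),pepper_mill=circ(.025,0)+circ(.02,.09))
S=6
def sil(p,name,x,y,yaw=0,z=0):
    pts=np.array(M[name])@R.from_rotvec([0,0,yaw]).as_matrix().T+[x,y,z]
    q=np.array([proj(p,t) for t in pts]); q=cv2.convexHull(((q+.5)*S).astype(np.float32))
    m=np.zeros((420*S,560*S),np.uint8); cv2.fillConvexPoly(m,np.round(q*16).astype(np.int32),1,shift=4); return m>0
def fit(p,mask,name,x0,z=0):
    big=cv2.resize(mask.astype(np.uint8),(560*S,420*S),interpolation=cv2.INTER_NEAREST)>0
    f=lambda v:-(lambda s:(s&big).sum()/(s|big).sum())(sil(p,name,*v[:2],(v[2] if len(v)>2 else 0),z))
    sim=[list(x0)]+[list(np.array(x0)+d) for d in np.eye(len(x0))*([.01,.01,.15][:len(x0)])]
    o=minimize(f,x0,method='Nelder-Mead',options=dict(initial_simplex=sim,xatol=1e-4,fatol=1e-4,maxfev=90)); return o.x,-o.fun
E
cat > m.py <<'E'
from h import *
import sys
G=dict(scale=(.61,-.01,0),board=(.632,-.235,0),slab=(.595,.202,0),beaker=(.45,-.17),starter_jar=(.44,-.362),red_tin=(.433,.366),yellow_tin=(.552,.424),timer=(.433,.255),green_tin=(.432,-.26),pepper_mill=(.448,.157))
for n in ['top','scene']:
    p=r.grab_frame(n)
    for t in G:
        o=[a for a in r.outline_of(p,t)[:3] if np.linalg.norm(ray(p,np.array(a['rect'][:2])+np.array(a['rect'][2:])/2,.02)[:2]-G[t][:2])<.08]
        if not o: print(n,t,'missing');continue
        x,i=fit(p,o[0]['pixels'],t,G[t]); print(n,t,np.round(x,4),round(i,3),round(o[0]['conf'],2))
E
time python3 m.py
```

```text
top scale [ 0.6193 -0.0138  0.0905] 0.965 0.78
top board [ 0.6432 -0.2323  0.0164] 0.974 0.66
top slab [0.5937 0.1973 0.0087] 0.974 0.61
top beaker [ 0.4453 -0.1701] 0.958 0.68
top starter_jar [ 0.4386 -0.3663] 0.938 0.97
top red_tin [0.4365 0.3657] 0.949 0.74
top yellow_tin [0.5514 0.4269] 0.947 0.76
top timer [0.4441 0.2541] 0.929 0.69
top green_tin [ 0.4318 -0.2618] 0.927 0.87
top pepper_mill [0.447  0.1548] 0.932 0.73
scene scale [ 0.6165 -0.0177  0.0889] 0.947 0.7
scene board [ 0.6408 -0.2352  0.0142] 0.963 0.75
scene slab [0.5904 0.1945 0.0138] 0.968 0.78
scene beaker [ 0.4419 -0.1748] 0.946 0.58
scene starter_jar [ 0.4327 -0.3745] 0.897 0.67
scene red_tin [0.4326 0.3641] 0.952 0.67
scene yellow_tin [0.5486 0.4253] 0.941 0.56
scene timer [0.438 0.251] 0.901 0.73
scene green_tin [ 0.4289 -0.2667] 0.912 0.9
scene pepper_mill [0.4448 0.1531] 0.85 0.91
real	0m12.047s
user	0m10.724s
sys	0m0.358s
```

Emit:
apply_moves(rows=[[-0.976, -0.595, 0, 0, 0, 0.59], [-0.976, -0.595, 0, 0, 0, 0.59], [-0.976, -0.595, 0, 0, 0, 0.59], [-0.976, -0.595, 0, 0, 0, 0.59], [-0.976, -0.595, 0, 0, 0, 0.59]], claw=1, newtons=30)

```text
clock: 3.82
tcp_pos: [0.3976, 0.4215, 0.1998]
orientation: [1.84, 2.545, 0.001]
contact_force: [-0.2, 0.3, -1.1]
grip_width: 0.0853
gripper_force: 0.0
```

```bash
cat >> h.py <<'E'
D=R.from_matrix(np.array([[0,1,0],[1,0,0],[0,0,-1]],float))
def go(x,y,z,yaw=0):
    o=r.get_obs(); T=R.from_rotvec(o['orientation']); d=T.inv().apply(np.array([x,y,z])-o['tcp_pos'])/.25
    t=(T.inv()*R.from_rotvec([0,0,yaw])*D).as_rotvec()/(np.pi/2)
    print('tcp',np.round(o['tcp_pos'],4),'w',round(o['grip_width'],4),'row',np.round(d,4),np.round(t,4),'q',np.round(o['joints'],2),'t',o['clock'])
E
python3 -c "
from h import *
go(.46,.05,.2)"
```

```text
tcp [0.3976 0.4215 0.1998] w 0.0853 row [-1.4894e+00 -2.2920e-01 -4.0000e-04] [6.000e-04 2.000e-04 2.031e-01] q [-1.15  0.32  0.29  1.81 -0.11  1.03 -0.5 ] t 3.825
```

Emit:
apply_moves(rows=[[-0.95, 0.1, 0, 0, 0, 0.203], [-0.95, 0.1, 0, 0, 0, 0.203], [-0.95, 0.1, 0, 0, 0, 0.203], [-0.95, 0.1, 0, 0, 0, 0.203], [-0.95, 0.1, 0, 0, 0, 0.203]])

```text
clock: 4.45
tcp_pos: [0.4973, 0.2033, 0.1998]
orientation: [2.218, 2.223, 0.0]
contact_force: [0.2, -0.0, 0.2]
grip_width: 0.0853
gripper_force: 0.0
```

```bash
python3 -c "
from h import *
go(.4436,-.1725,.2)"
```

```text
tcp [0.4973 0.2033 0.1998] w 0.0853 row [-1.5027e+00 -2.1790e-01  4.0000e-04] [0.0008 0.0006 0.0013] q [-0.88  0.26  0.45  1.91 -0.13  1.   -0.37] t 4.45
```

Emit:
apply_moves(rows=[[-0.95, -0.1, 0, 0, 0, 0.0], [-0.95, -0.1, 0, 0, 0, 0.0], [-0.95, -0.1, 0, 0, 0, 0.0], [-0.95, -0.1, 0, 0, 0, 0.0], [-0.95, -0.1, 0, 0, 0, 0.0]])

```text
clock: 5.08
tcp_pos: [0.4723, -0.0326, 0.1997]
orientation: [2.216, 2.226, 0.001]
contact_force: [1.1, 0.6, -0.3]
grip_width: 0.0855
gripper_force: 0.0
```

Emit:
apply_moves(rows=[[-0.25, -0.1, 0, 0, 0, 0], [-0.5, -0.118, 0.1, 0, 0, 0], [-0.553, -0.118, 0.2, 0, 0, 0], [-0.553, -0.118, 0.3, 0, 0, 0], [-0.553, -0.118, 0.3, 0, 0, 0]])

```text
clock: 5.7
tcp_pos: [0.4441, -0.1663, 0.1229]
orientation: [-2.206, -2.233, 0.003]
contact_force: [0.4, -1.4, -0.0]
grip_width: 0.0851
gripper_force: 0.0
```

```bash
python3 -c "
from h import *
go(.4436,-.1725,.025)"
```

```text
tcp [ 0.4441 -0.1663  0.1229] w 0.0851 row [-0.0249 -0.0009  0.3916] [-0.0024 -0.0004  0.0077] q [-0.33  0.29  0.66  2.13 -0.24  0.8   0.49] t 5.7
```

Emit:
apply_moves(rows=[[-0.01, 0, 0.1, 0, 0, 0], [-0.01, 0, 0.22, 0, 0, 0], [-0.01, 0, 0.32, 0, 0, 0], [-0.01, 0, 0.39, 0, 0, 0], [-0.01, 0, 0.39, 0, 0, 0]])

```text
clock: 6.32
tcp_pos: [0.4449, -0.1697, 0.0265]
orientation: [-2.208, -2.233, 0.0]
contact_force: [-0.6, -0.1, 0.1]
grip_width: 0.0854
gripper_force: 0.0
```

Emit:
apply_moves(rows=[[0, 0, 0, 0, 0, 0], [0, 0, 0, 0, 0, 0], [0, 0, 0, 0, 0, 0], [0, 0, 0, 0, 0, 0], [0, 0, 0, 0, 0, 0]], claw=0, newtons=25)

```text
clock: 6.95
tcp_pos: [0.4458, -0.1707, 0.028]
orientation: [2.209, 2.232, 0.003]
contact_force: [0.2, 0.9, 6.5]
grip_width: 0.0577
gripper_force: 25.8
```

```bash
python3 -c "
from h import *
go(.618,-.0158,.15)
p=r.grab_frame('scene');save(p,'s1'); im=cv2.imread('pics/s1.png')[80:280,120:340]; cv2.imwrite('pics/s1c.png',cv2.resize(im,None,fx=3,fy=3))"
```

```text
tcp [ 0.4458 -0.1707  0.028 ] w 0.0577 row [ 0.6128  0.696  -0.4866] [ 0.0014 -0.0001  0.0065] q [-0.2   0.46  0.53  2.18 -0.42  0.59  0.66] t 6.95
```

View pics/s1c.png

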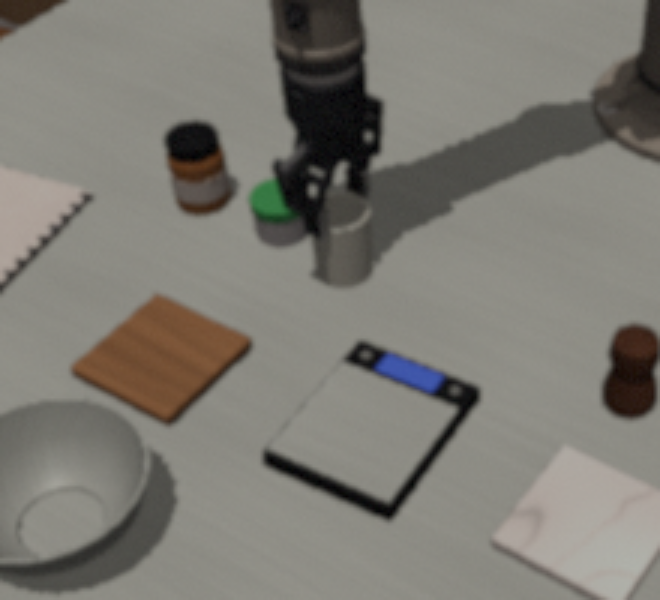

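Emit:
apply_moves(rows=[[0, 0, -0.12, 0, 0, 0], [0, 0, -0.3, 0, 0, 0], [0.1, 0.11, -0.4, 0, 0, 0], [0.24, 0.26, -0.4, 0, 0, 0], [0.36, 0.4, -0.4, 0, 0, 0]])

```text
clock: 7.62
tcp_pos: [0.5455, -0.078, 0.1281]
orientation: [2.209, 2.233, 0.004]
contact_force: [-0.2, -0.1, -0.8]
grip_width: 0.0578
gripper_force: 28.1
```

Emit:
apply_moves(rows=[[0.12, 0.13, 0, 0, 0, 0], [0.22, 0.24, 0, 0, 0, 0], [0.267, 0.289, 0, 0, 0, 0], [0.267, 0.289, 0.12, 0, 0, 0], [0.267, 0.289, 0.22, 0, 0, 0]])

```text
clock: 8.25
tcp_pos: [0.6148, -0.0129, 0.0714]
orientation: [2.211, 2.232, -0.001]
contact_force: [-0.5, -0.4, -0.8]
grip_width: 0.0577
gripper_force: 28.1
```

```bash
python3 -c "
from h import *
go(.618,-.014,.0515)"
```

```text
tcp [ 0.6148 -0.0129  0.0714] w 0.0577 row [-0.0047  0.0127  0.0796] [-0.0001  0.0002  0.0061] q [-0.48  0.58  0.55  1.84 -0.4   0.83  0.28] t 8.25
```

Emit:
apply_moves(rows=[[-0.004, 0.008, 0.03, 0, 0, 0], [-0.004, 0.008, 0.06, 0, 0, 0], [-0.004, 0.01, 0.078, 0, 0, 0], [-0.004, 0.01, 0.078, 0, 0, 0], [-0.004, 0.01, 0.078, 0, 0, 0]])

```text
clock: 8.88
tcp_pos: [0.6183, -0.013, 0.0528]
orientation: [2.21, 2.233, 0.001]
contact_force: [-0.1, 0.0, -1.1]
grip_width: 0.0574
gripper_force: 28.1
```

Emit:
apply_moves(rows=[[0, 0, 0, 0, 0, 0], [0, 0, 0, 0, 0, 0], [0, 0, 0, 0, 0, 0], [0, 0, -0.08, 0, 0, 0], [0, 0, -0.25, 0, 0, 0]], claw=1)

```text
clock: 9.5
tcp_pos: [0.6168, -0.0131, 0.1151]
orientation: [-2.209, -2.232, 0.004]
contact_force: [0.2, -0.4, 1.6]
grip_width: 0.0851
gripper_force: 0.0
```

Emit:
apply_moves(rows=[[0, -0.1, -0.2, 0, 0, 0], [-0.1, -0.25, -0.2, 0, 0, 0], [-0.25, -0.45, -0.2, 0, 0, 0], [-0.45, -0.55, -0.2, 0, 0, 0], [-0.65, -0.6, -0.2, 0, 0, 0]])

```text
clock: 10.12
tcp_pos: [0.4685, -0.1783, 0.1663]
orientation: [2.21, 2.233, 0.004]
contact_force: [1.5, -0.2, 0.7]
grip_width: 0.0853
gripper_force: 0.0
```

```bash
cat > chk.py <<'E'
from h import *
import sys
# usage: chk.py thing z x y ...
for n in ['top','scene']:
    p=r.grab_frame(n); save(p,sys.argv[1]+'_'+n)
    a=sys.argv[2:]
    for t,z,x,y in zip(a[0::4],*[map(float,a[i::4]) for i in(1,2,3)]):
        o=[q for q in r.outline_of(p,t)[:3] if np.linalg.norm(ray(p,np.array(q['rect'][:2])+np.array(q['rect'][2:])/2,z+.03)[:2]-(x,y))<.08]
        if not o: print(n,t,'missing');continue
        v,i=fit(p,o[0]['pixels'],t,(x,y),z); print(n,t,np.round(v,4),round(i,3),round(o[0]['conf'],2))
E
python3 chk.py b beaker .022 .618 -.0158 starter_jar 0 .4357 -.37
python3 -c "
from h import *
go(.4357,-.370,.2)"
```

```text
top beaker [ 0.6187 -0.0121] 0.963 0.73
top starter_jar missing
scene beaker [ 0.6161 -0.0151] 0.962 0.68
scene starter_jar missing
tcp [ 0.4703 -0.1761  0.1653] w 0.0855 row [-0.7737 -0.1473 -0.1392] [ 0.0005 -0.0004  0.0074] q [-0.37  0.28  0.72  2.03 -0.23  0.91  0.49] t 10.425
```

```bash
python3 - <<'E'
from h import *
M['pan']=[(x,y,.022) for x in(-.059,.059) for y in(-.061,.061)]
M['lid']=circ(.028,.082)+circ(.028,.066)
for n in ['top','scene']:
    p=r.grab_frame(n); im=cv2.imread(f'pics/{n}0.png'); g=im.astype(int).max(2)
    def comp(m,c):
        k,l,s,cc=cv2.connectedComponentsWithStats(m.astype(np.uint8)); c=np.round(c).astype(int); i=l[c[1],c[0]]; return (l==i),s[i]
    c=proj(p,[.618,-.016,.022]); m,s=comp((g>115)&sil(p,'scale',.618,-.016,.09)[S//2::S,S//2::S],c); print('pan',s,np.round(fit(p,m,'pan',(.618,-.016,.09)),4) if 0 else fit(p,m,'pan',(.618,-.016,.09)))
    c=proj(p,[.4357,-.37,.082]); print(c,g[int(c[1])-14:int(c[1])+15:2,int(c[0])-16:int(c[0])+17:2])
    m,s=comp(g<38,c); print('lid',s,fit(p,m,'lid',(.4357,-.37)))
    for o in r.outline_of(p,'starter_jar')[:2]: print(o['rect'],o['conf'],fit(p,o['pixels'],'starter_jar',(.4357,-.37)))
E
```

```text
pan [ 273  144   54   52 2389] (array([ 0.61995474, -0.01397548,  0.07960553]), np.float64(0.9681718830978616))
[461.97758688 243.33576955] [[122 126 124 118 109 107 103  98 110 118 121 125 124 121 123 123 122]
 [100  93  78  68  44  33  26  24  41  47  83 116 123 124 122 123 121]
 [ 78  58  50  14  20  16  13  19  12  16  18  51 110 123 125 123 127]
 [ 52  49  20  17  20  13  15  14   9  10   7  19  58 118 123 124 126]
 [ 56  27  14  15  17  16  13  13  18  16  16  15  19  87 121 122 122]
 [ 47  14  21  17  14  19  17  15  14  15  16  21  15  51 118 122 123]
 [ 51   7  14  14  13  12  18  18  16  17  12  10  15  35 110 119 125]
 [ 48  10  20  14  14  15  16  13  12  14  12  14  16  34 115 121 124]
 [ 48  11  10  14  12  16  16  10  19  12  13  16  15  36 114 125 126]
 [ 54  24   4  19  15  20  12  17  14  14  14  14  19  62 122 127 126]
 [ 42  41  12  11  15  12  19  14  14  13  16  14  31 101 128 127 125]
 [ 33  47  34   7  10  20  21  15   7  10  12  26  79 122 129 126 126]
 [ 44  44  45  34  17  14  13  14  19  27  54  95 120 126 128 129 125]
 [ 45  48  47  44  49  43  36  40  65
[... 975 characters left out ...]
 136 134]
 [138 138 137 138 105  22  19  23  15  19  16  20  16  64 135 140 137]
 [138 138 138 137 112  31  22  23  17  18  19  20  11  43 125 139 138]
 [138 138 138 138 132  51  13  17  15  14  13  14   7  50 110 138 137]
 [138 137 138 138 133  72  21   8  11  12  11  33  66  73  89 137 139]
 [138 138 138 136 135  98  78  68  69  64  72  84  84  63  69 133 140]
 [137 138 138 137 139 106  71  79  85  85  79  73  58  54  64 127 140]
 [136 135 135 138 138 127  79  62  63  67  62  62  65  79  71  98 128]]
lid [176 122  17  12 165] (array([ 0.43387658, -0.3712125 ]), np.float64(0.7040417209908736))
[173.6, 120.0, 23.4, 31.1] 0.9 (array([ 0.43435422, -0.37171862]), np.float64(0.9547862277714718))
```

Emit:
apply_moves(rows=[[-0.2, -0.05, -0.1, 0, 0, 0], [-0.4, -0.1, -0.14, 0, 0, 0], [-0.6, -0.14, -0.14, 0, 0, 0], [-0.77, -0.143, -0.14, 0, 0, 0], [-0.77, -0.143, -0.14, 0, 0, 0]])

```text
clock: 11.25
tcp_pos: [0.4349, -0.3731, 0.1999]
orientation: [2.214, 2.227, -0.003]
contact_force: [-0.4, 0.8, 0.3]
grip_width: 0.0853
gripper_force: 0.0
```

Emit:
apply_moves(rows=[[0.016, 0.004, 0.15, 0, 0, 0], [0.016, 0.004, 0.32, 0, 0, 0], [0.016, 0.004, 0.5, 0, 0, 0], [0.016, 0.004, 0.64, 0, 0, 0], [0.016, 0.004, 0.704, 0, 0, 0]])

```text
clock: 11.88
tcp_pos: [0.4366, -0.3636, 0.0218]
orientation: [-2.205, -2.233, 0.0]
contact_force: [0.3, -0.7, 0.2]
grip_width: 0.0857
gripper_force: 0.0
```

Emit:
apply_moves(rows=[[0, 0, 0, 0, 0, 0], [0, 0, 0, 0, 0, 0], [0, 0, 0, 0, 0, 0], [0, 0, 0, 0, 0, 0], [0, 0, 0, 0, 0, 0]], claw=0, newtons=40)

```text
clock: 12.5
tcp_pos: [0.4382, -0.3667, 0.0253]
orientation: [2.208, 2.231, 0.002]
contact_force: [0.9, 0.7, 7.0]
grip_width: 0.0547
gripper_force: 43.5
```

```bash
python3 -c "
from h import *
go(.592,.196,.15)
p=r.grab_frame('scene');save(p,'s2'); im=cv2.imread('pics/s2.png')[60:260,120:340]; cv2.imwrite('pics/s2c.png',cv2.resize(im,None,fx=3,fy=3))"
```

```text
tcp [ 0.4382 -0.3667  0.0253] w 0.0547 row [ 2.2437  0.6401 -0.5   ] [0.0019 0.0008 0.0067] q [ 0.14  0.61  0.6   1.97 -0.52  0.71  1.06] t 12.5
```

View pics/s2c.png

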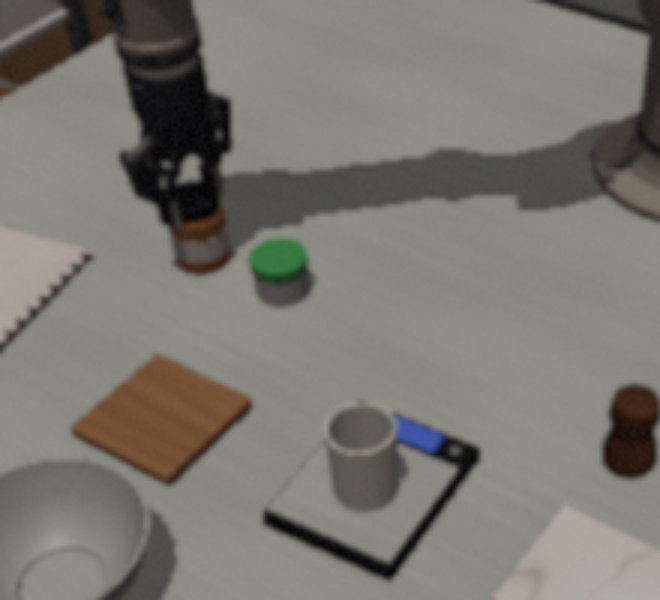

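Emit:
apply_moves(rows=[[0, 0, -0.1, 0, 0, 0], [0, 0, -0.25, 0, 0, 0], [0, 0, -0.4, 0, 0, 0], [0, 0, -0.48, 0, 0, 0], [0, 0, -0.48, 0, 0, 0]])

```text
clock: 13.18
tcp_pos: [0.4373, -0.3664, 0.1451]
orientation: [2.208, 2.231, 0.002]
contact_force: [-0.1, -0.1, -2.3]
grip_width: 0.055
gripper_force: 43.2
```

```bash
python3 -c "
from h import *
go(.592,.196,.15)
p=r.grab_frame('scene');save(p,'s3'); im=cv2.imread('pics/s3.png')[40:190,110:250]; cv2.imwrite('pics/s3c.png',cv2.resize(im,None,fx=4,fy=4,interpolation=cv2.INTER_CUBIC))
print(proj(p,r.get_obs()['tcp_pos'])-[110,40])"
```

```text
tcp [ 0.4373 -0.3664  0.1451] w 0.055 row [ 2.2431  0.6421 -0.0205] [0.0016 0.0006 0.0066] q [ 0.03  0.44  0.73  1.9  -0.37  0.93  0.95] t 13.175
[69.93266603 67.81258457]
```

View pics/s3c.png

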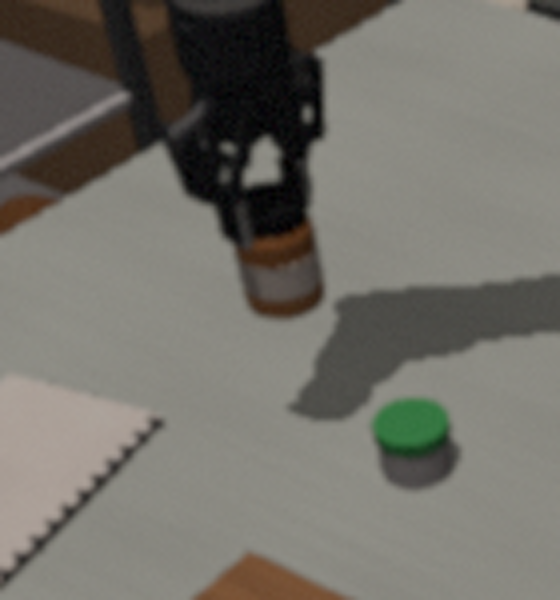

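```bash
python3 -c "
from h import *
p=r.grab_frame('scene'); t=r.get_obs()['tcp_pos']
for dx in(.028,.04):
  for h in (0,.01,.02,.03,.04): print(dx,h,(proj(p,t+[dx,0,h])-[110,40])*4)
for h in(-.025,.057): print('axis',h,(proj(p,t+[0,0,h])-[110,40])*4)
"
```

```text
0.028 0 [254.58486663 290.09721885]
0.028 0.01 [251.93553311 278.32525826]
0.028 0.02 [249.25243185 266.40325522]
0.028 0.03 [246.53491311 254.32832272]
0.028 0.04 [243.78231039 242.09749921]
0.04 0 [243.17493796 297.97651605]
0.04 0.01 [240.43756721 286.18647   ]
0.04 0.02 [237.66510299 274.24527389]
0.04 0.03 [234.85686607 262.15000234]
0.04 0.04 [232.01215962 249.89765394]
axis -0.025 [286.7024915  300.75217199]
axis 0.057 [266.31319093 203.18414752]
```

Emit:
apply_moves(rows=[[0.1, 0.03, -0.04, 0, 0, 0], [0.28, 0.08, -0.04, 0, 0, 0], [0.48, 0.14, -0.04, 0, 0, 0], [0.68, 0.2, -0.04, 0, 0, 0], [0.88, 0.26, -0.04, 0, 0, 0]])

```text
clock: 13.9
tcp_pos: [0.4988, -0.1434, 0.1525]
orientation: [-2.209, -2.232, 0.003]
contact_force: [1.6, -0.1, -2.2]
grip_width: 0.0547
gripper_force: 43.1
```

Emit:
apply_moves(rows=[[0.2, 0.06, 0, 0, 0, 0], [0.4, 0.12, 0, 0, 0, 0], [0.6, 0.18, 0, 0, 0, 0], [0.8, 0.24, 0, 0, 0, 0], [0.98, 0.28, 0, 0, 0, 0]])

```text
clock: 14.52
tcp_pos: [0.5664, 0.1024, 0.1522]
orientation: [-2.208, -2.233, 0.003]
contact_force: [0.2, 0.1, -2.3]
grip_width: 0.0552
gripper_force: 43.1
```

```bash
python3 -c "
from h import *
go(.592,.197,.15)"
```

```text
tcp [0.5664 0.1024 0.1522] w 0.0552 row [0.3772 0.1068 0.0081] [-0.0014  0.0005  0.0072] q [-0.8   0.43  0.67  1.88 -0.32  0.95  0.03] t 14.525
```

Emit:
apply_moves(rows=[[0.15, 0.05, 0, 0, 0, 0], [0.28, 0.09, 0, 0, 0, 0], [0.365, 0.106, 0.06, 0, 0, 0], [0.365, 0.106, 0.18, 0, 0, 0], [0.365, 0.106, 0.3, 0, 0, 0]])

```text
clock: 15.15
tcp_pos: [0.5912, 0.1912, 0.076]
orientation: [-2.21, -2.232, 0.004]
contact_force: [1.7, -1.0, -2.4]
grip_width: 0.0548
gripper_force: 43.1
```

```bash
python3 -c "
from h import *
go(.592,.197,.041)"
```

```text
tcp [0.5912 0.1912 0.076 ] w 0.0548 row [0.0233 0.0036 0.1399] [-0.0015  0.0009  0.0064] q [-0.83  0.59  0.58  1.82 -0.42  0.86 -0.04] t 15.15
```

Emit:
apply_moves(rows=[[0.015, 0.003, 0.05, 0, 0, 0], [0.018, 0.003, 0.1, 0, 0, 0], [0.018, 0.003, 0.128, 0, 0, 0], [0.018, 0.003, 0.14, 0, 0, 0], [0.018, 0.003, 0.14, 0, 0, 0]])

```text
clock: 15.78
tcp_pos: [0.5935, 0.1965, 0.0442]
orientation: [2.21, 2.233, 0.001]
contact_force: [0.2, 0.1, -2.7]
grip_width: 0.0548
gripper_force: 43.0
```

Emit:
apply_moves(rows=[[0, 0, 0, 0, 0, 0], [0, 0, 0, 0, 0, 0], [0, 0, 0, 0, 0, 0], [0, 0, -0.08, 0, 0, 0], [0, 0, -0.25, 0, 0, 0]], claw=1)

```text
clock: 16.4
tcp_pos: [0.5922, 0.1961, 0.1067]
orientation: [-2.209, -2.232, 0.004]
contact_force: [0.9, 0.2, 0.4]
grip_width: 0.0852
gripper_force: 0.0
```

Emit:
apply_moves(rows=[[0, -0.1, -0.2, 0, 0, 0], [0.2, -0.2, -0.3, 0, 0, 0], [0.4, -0.4, -0.3, 0, 0, 0], [0.6, -0.55, -0.3, 0, 0, 0], [0.68, -0.62, -0.3, 0, 0, 0]])

```text
clock: 17.02
tcp_pos: [0.4341, 0.3681, 0.1827]
orientation: [-2.204, -2.236, -0.003]
contact_force: [0.7, 0.9, -0.8]
grip_width: 0.0851
gripper_force: 0.0
```

```bash
python3 chk.py j starter_jar .015 .592 .196 
python3 -c "
from h import *
go(.4345,.365,.06)"
```

```text
top starter_jar [0.5929 0.1955] 0.944 0.9
scene starter_jar [0.5896 0.1938] 0.967 0.69
tcp [0.4366 0.3651 0.1824] w 0.0855 row [-0.0007 -0.009   0.4896] [ 0.0006 -0.0005  0.0073] q [-1.32  0.37  0.66  1.87 -0.27  0.99 -0.54] t 17.225
```

Emit:
apply_moves(rows=[[0, -0.008, 0.15, 0, 0, 0], [0, -0.008, 0.3, 0, 0, 0], [0, -0.008, 0.45, 0, 0, 0], [0, -0.008, 0.56, 0, 0, 0], [0, -0.008, 0.61, 0, 0, 0]])

```text
clock: 17.85
tcp_pos: [0.4355, 0.3628, 0.0281]
orientation: [2.213, 2.229, -0.002]
contact_force: [0.2, -1.3, -1.0]
grip_width: 0.0853
gripper_force: 0.0
```

```bash
python3 -c "
from h import *
go(.4345,.365,.01)
p=r.grab_frame('scene');save(p,'s4'); x,y=335,130; im=cv2.imread('pics/s4.png')[y:y+150,x:x+150]; im=cv2.resize(im,None,fx=4,fy=4,interpolation=cv2.INTER_CUBIC)
t=r.get_obs()['tcp_pos']
for dx in(.0425,-.0425):
  for h in(0,.013,.026,.04): cv2.circle(im,tuple(int(v) for v in (proj(p,t+[dx,0,h])-[x,y]+.5)*4),2,(255,0,255) if h else (255,255,0),-1)
cv2.imwrite('pics/s4c.png',im)"
```

```text
tcp [0.4355 0.3628 0.0281] w 0.0853 row [ 0.0091 -0.004   0.0723] [-0.0002  0.0011  0.0047] q [-1.2   0.58  0.52  1.98 -0.44  0.7  -0.4 ] t 17.85
```

View pics/s4c.png

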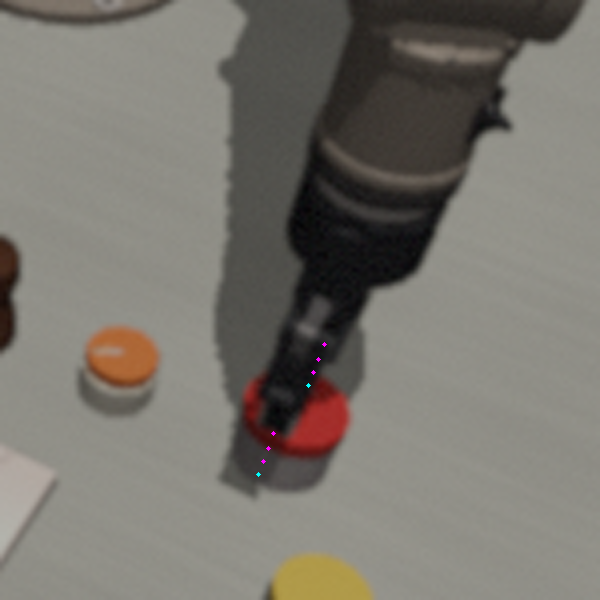

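Emit:
apply_moves(rows=[[0.006, -0.003, 0.03, 0, 0, 0], [0.006, -0.003, 0.06, 0, 0, 0], [0.006, -0.003, 0.09, 0, 0, 0]])

```text
clock: 18.27
tcp_pos: [0.434, 0.3668, 0.0064]
orientation: [-2.21, -2.233, -0.002]
contact_force: [0.3, 0.8, -1.0]
grip_width: 0.0853
gripper_force: 0.0
```

Emit:
apply_moves(rows=[[0, 0, 0.02, 0, 0, 0], [0, 0, 0.02, 0, 0, 0]])

```text
clock: 18.52
tcp_pos: [0.4335, 0.3661, 0.001]
orientation: [2.21, 2.233, -0.001]
contact_force: [-0.6, 0.0, 0.6]
grip_width: 0.0854
gripper_force: 0.0
```

```bash
python3 -c "
from h import *
go(.4345,.365,-.015); print(r.get_obs()['contact_force'])
p=r.grab_frame('scene');save(p,'s5'); x,y=335,130; im=cv2.imread('pics/s5.png')[y:y+150,x:x+150]; im=cv2.resize(im,None,fx=4,fy=4,interpolation=cv2.INTER_CUBIC)
t=r.get_obs()['tcp_pos']
for dx in(.0425,-.0425):
  for h in(0,.013,.026,.04): cv2.circle(im,tuple(int(v) for v in (proj(p,t+[dx,0,h])-[x,y]+.5)*4),2,(255,0,255) if h else (255,255,0),-1)
cv2.imwrite('pics/s5c.png',im)"
```

```text
tcp [0.4335 0.3661 0.001 ] w 0.0854 row [-0.0045  0.0038  0.0638] [-0.0003  0.0003  0.0066] q [-1.18  0.62  0.49  1.98 -0.47  0.65 -0.38] t 18.525
[-0.63144857  0.02901921  0.59210798]
```

View pics/s5c.png

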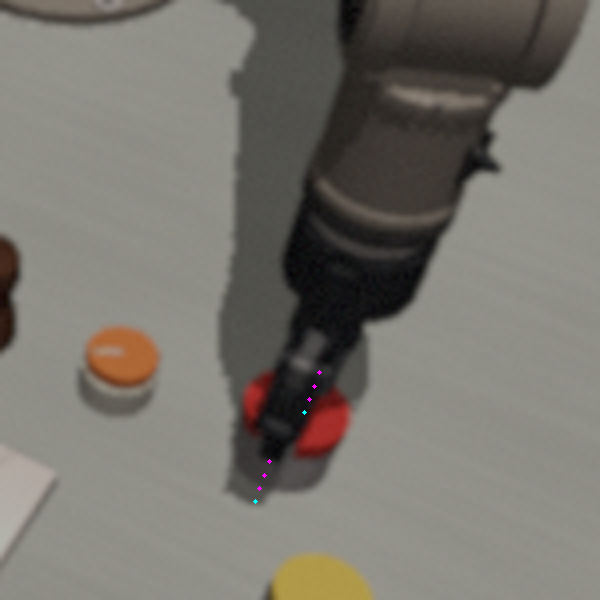

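Emit:
apply_moves(rows=[[-0.004, 0.003, 0.02, 0, 0, 0], [-0.004, 0.003, 0.045, 0, 0, 0], [-0.004, 0.003, 0.06, 0, 0, 0], [-0.004, 0.003, 0.06, 0, 0, 0]])

```text
clock: 19.08
tcp_pos: [0.4343, 0.3651, -0.0141]
orientation: [-2.21, -2.233, 0.001]
contact_force: [0.5, 0.1, 0.3]
grip_width: 0.0852
gripper_force: 0.0
```

Emit:
apply_moves(rows=[[0, 0, 0, 0, 0, 0], [0, 0, 0, 0, 0, 0], [0, 0, 0, 0, 0, 0], [0, 0, 0, 0, 0, 0], [0, 0, 0, 0, 0, 0]], claw=0, newtons=40)

```text
clock: 19.7
tcp_pos: [0.4349, 0.3655, -0.0131]
orientation: [-2.21, -2.233, -0.001]
contact_force: [0.1, -1.1, 5.7]
grip_width: 0.0629
gripper_force: 43.4
```

Emit:
apply_moves(rows=[[0, 0, -0.05, 0, 0, 0], [0, 0, -0.15, 0, 0, 0], [0, 0, -0.3, 0, 0, 0], [0, 0, -0.45, 0, 0, 0], [0, 0, -0.55, 0, 0, 0]])

```text
clock: 20.32
tcp_pos: [0.4347, 0.3654, 0.1258]
orientation: [-2.21, -2.232, -0.002]
contact_force: [0.5, 0.8, -2.5]
grip_width: 0.0626
gripper_force: 44.6
```

```bash
python3 -c "
from h import *
go(.642,-.234,.12)"
```

```text
tcp [0.4347 0.3654 0.1258] w 0.0626 row [-2.406   0.8051  0.0212] [ 0.0005 -0.0007  0.0064] q [-1.29  0.44  0.62  1.92 -0.33  0.88 -0.49] t 20.325
```

Emit:
apply_moves(rows=[[-0.1, 0.03, 0, 0, 0, 0], [-0.28, 0.09, 0, 0, 0, 0], [-0.48, 0.16, 0, 0, 0, 0], [-0.68, 0.23, 0, 0, 0, 0], [-0.88, 0.3, 0, 0, 0, 0]])

```text
clock: 20.95
tcp_pos: [0.5118, 0.1445, 0.1242]
orientation: [-2.209, -2.233, -0.0]
contact_force: [0.7, 0.8, -2.0]
grip_width: 0.0627
gripper_force: 44.7
```

Emit:
apply_moves(rows=[[-0.2, 0.07, 0, 0, 0, 0], [-0.4, 0.14, 0, 0, 0, 0], [-0.6, 0.21, 0, 0, 0, 0], [-0.8, 0.28, 0, 0, 0, 0], [-0.95, 0.33, 0, 0, 0, 0]])

```text
clock: 21.58
tcp_pos: [0.5967, -0.0931, 0.1242]
orientation: [2.212, 2.231, -0.001]
contact_force: [-0.2, 1.8, -2.3]
grip_width: 0.0628
gripper_force: 44.7
```

```bash
python3 -c "
from h import *
go(.642,-.234,.12)"
```

```text
tcp [ 0.5967 -0.0931  0.1242] w 0.0628 row [-0.5651  0.1763  0.0171] [-0.      0.0003  0.0054] q [-0.43  0.51  0.66  1.84 -0.39  0.92  0.41] t 21.575
```

Emit:
apply_moves(rows=[[-0.2, 0.07, 0, 0, 0, 0], [-0.4, 0.13, 0, 0, 0, 0], [-0.52, 0.17, 0, 0, 0, 0], [-0.555, 0.178, 0.08, 0, 0, 0], [-0.555, 0.178, 0.2, 0, 0, 0]])

```text
clock: 22.2
tcp_pos: [0.6425, -0.2285, 0.0728]
orientation: [-2.21, -2.232, -0.001]
contact_force: [0.5, 0.4, -2.7]
grip_width: 0.0623
gripper_force: 44.7
```

```bash
python3 -c "
from h import *
go(.642,-.234,.0035)"
```

```text
tcp [ 0.6425 -0.2285  0.0728] w 0.0623 row [-0.0219 -0.0025  0.2772] [ 0.0002 -0.0003  0.0063] q [-0.15  0.69  0.6   1.67 -0.47  0.93  0.64] t 22.2
```

Emit:
apply_moves(rows=[[-0.01, -0.002, 0.08, 0, 0, 0], [-0.018, -0.002, 0.17, 0, 0, 0], [-0.018, -0.002, 0.25, 0, 0, 0], [-0.018, -0.002, 0.275, 0, 0, 0], [-0.018, -0.002, 0.275, 0, 0, 0]])

```text
clock: 22.82
tcp_pos: [0.6422, -0.2333, 0.0048]
orientation: [-2.21, -2.233, 0.0]
contact_force: [-0.4, -0.6, -2.3]
grip_width: 0.0625
gripper_force: 44.7
```

Emit:
apply_moves(rows=[[0, 0, 0, 0, 0, 0], [0, 0, 0, 0, 0, 0], [0, 0, 0, 0, 0, 0], [0, 0, -0.08, 0, 0, 0], [0, 0, -0.25, 0, 0, 0]], claw=1)

```text
clock: 23.45
tcp_pos: [0.6412, -0.2328, 0.0678]
orientation: [-2.208, -2.231, 0.002]
contact_force: [0.5, 0.1, 0.1]
grip_width: 0.0854
gripper_force: 0.0
```

Emit:
apply_moves(rows=[[0, 0, -0.2, 0, 0, 0], [0.2, -0.1, -0.35, 0, 0, 0], [0.4, -0.2, -0.35, 0, 0, 0], [0.6, -0.3, -0.35, 0, 0, 0], [0.8, -0.35, -0.35, 0, 0, 0]])

```text
clock: 24.08
tcp_pos: [0.5516, -0.0331, 0.1566]
orientation: [2.211, 2.232, 0.003]
contact_force: [1.1, 0.6, 0.1]
grip_width: 0.0852
gripper_force: 0.0
```

```bash
python3 chk.py r red_tin .015 .642 -.234 starter_jar .015 .592 .196 beaker .022 .617 -.0135 yellow_tin 0 .55 .426
python3 -c "
from h import *
go(.550,.426,.15)"
```

```text
top red_tin [ 0.6425 -0.2339] 0.951 0.58
top starter_jar [0.5944 0.1966] 0.913 0.73
top beaker missing
top yellow_tin [0.552  0.4252] 0.894 0.68
scene red_tin [ 0.6403 -0.2366] 0.963 0.69
scene starter_jar [0.5911 0.1942] 0.926 0.7
scene beaker [ 0.6156 -0.0154] 0.936 0.64
scene yellow_tin [0.5491 0.425 ] 0.952 0.91
tcp [ 0.5529 -0.0357  0.1552] w 0.0852 row [1.847  0.0033 0.0201] [0.0002 0.0003 0.0051] q [-0.6   0.39  0.7   1.93 -0.31  0.93  0.26] t 24.575
```

Emit:
apply_moves(rows=[[0.2, 0, 0, 0, 0, 0], [0.4, 0, 0, 0, 0, 0], [0.6, 0, 0, 0, 0, 0], [0.8, 0, 0, 0, 0, 0], [1.0, 0, 0, 0, 0, 0]])

```text
clock: 25.2
tcp_pos: [0.5504, 0.2165, 0.155]
orientation: [2.211, 2.231, -0.0]
contact_force: [0.5, -0.6, -0.6]
grip_width: 0.0854
gripper_force: 0.0
```

Emit:
apply_moves(rows=[[0.2, -0.01, 0, 0, 0, 0], [0.4, -0.01, 0, 0, 0, 0], [0.6, -0.01, 0, 0, 0, 0], [0.8, -0.01, 0, 0, 0, 0], [0.84, -0.01, 0.1, 0, 0, 0]])

```text
clock: 25.82
tcp_pos: [0.5457, 0.431, 0.1306]
orientation: [-2.204, -2.238, -0.007]
contact_force: [-0.6, 0.1, -0.7]
grip_width: 0.0853
gripper_force: 0.0
```

```bash
python3 -c "
from h import *
go(.5505,.4255,-.019)"
```

```text
tcp [0.5457 0.431  0.1306] w 0.0853 row [-0.0246  0.0173  0.5985] [ 0.0016 -0.0025  0.0097] q [-1.15  0.64  0.59  1.6  -0.4   1.03 -0.42] t 25.825
```

Emit:
apply_moves(rows=[[-0.015, 0.014, 0.1, 0, 0, 0], [-0.018, 0.014, 0.25, 0, 0, 0], [-0.018, 0.014, 0.4, 0, 0, 0], [-0.018, 0.014, 0.5, 0, 0, 0], [-0.018, 0.014, 0.54, 0, 0, 0]])

```text
clock: 26.45
tcp_pos: [0.5485, 0.4187, -0.0074]
orientation: [2.212, 2.23, -0.006]
contact_force: [-0.7, 0.2, -0.5]
grip_width: 0.0856
gripper_force: 0.0
```

```bash
python3 -c "
from h import *
go(.5505,.4255,-.018)"
```

```text
tcp [ 0.5485  0.4187 -0.0074] w 0.0856 row [0.0271 0.0085 0.0424] [-0.0015  0.002   0.0053] q [-1.08  0.79  0.5   1.67 -0.49  0.81 -0.35] t 26.45
```

Emit:
apply_moves(rows=[[0, 0.004, 0.02, 0, 0, 0], [0, 0.004, 0.035, 0, 0, 0], [0, 0.004, 0.035, 0, 0, 0]])

```text
clock: 26.82
tcp_pos: [0.5503, 0.4215, -0.0131]
orientation: [2.21, 2.233, 0.001]
contact_force: [-1.0, -0.1, -0.0]
grip_width: 0.0856
gripper_force: 0.0
```

```bash
python3 -c "
from h import *
go(.5505,.4255,-.018)"
```

```text
tcp [ 0.5503  0.4215 -0.0131] w 0.0856 row [0.0161 0.0009 0.0195] [ 0.0004 -0.0004  0.0066] q [-1.07  0.8   0.49  1.67 -0.49  0.8  -0.34] t 26.825
```

Emit:
apply_moves(rows=[[0.008, 0, 0.01, 0, 0, 0], [0.014, 0, 0.022, 0, 0, 0], [0.014, 0, 0.022, 0, 0, 0], [0.014, 0, 0.022, 0, 0, 0]])

```text
clock: 27.32
tcp_pos: [0.5499, 0.4247, -0.0192]
orientation: [2.21, 2.233, -0.0]
contact_force: [-0.2, -0.4, -0.0]
grip_width: 0.0851
gripper_force: 0.0
```

Emit:
apply_moves(rows=[[0, 0, 0, 0, 0, 0], [0, 0, 0, 0, 0, 0], [0, 0, 0, 0, 0, 0], [0, 0, 0, 0, 0, 0], [0, 0, 0, 0, 0, 0]], claw=0, newtons=35)

```text
clock: 27.95
tcp_pos: [0.5504, 0.4249, -0.0188]
orientation: [2.21, 2.233, 0.001]
contact_force: [0.4, -0.4, 5.1]
grip_width: 0.055
gripper_force: 37.1
```

Emit:
apply_moves(rows=[[0, 0, -0.05, 0, 0, 0], [0, 0, -0.15, 0, 0, 0], [0, 0, -0.3, 0, 0, 0], [0, 0, -0.45, 0, 0, 0], [0, 0, -0.55, 0, 0, 0]])

```text
clock: 28.58
tcp_pos: [0.5499, 0.4249, 0.1203]
orientation: [-2.21, -2.233, -0.002]
contact_force: [-0.0, 0.8, -1.7]
grip_width: 0.055
gripper_force: 37.4
```

```bash
python3 -c "
from h import *
go(.6414,-.2352,.12)
p=r.grab_frame('scene');save(p,'s6'); x,y=340,170; im=cv2.imread('pics/s6.png')[y:y+150,x:x+150]; im=cv2.resize(im,None,fx=4,fy=4,interpolation=cv2.INTER_CUBIC)
cv2.imwrite('pics/s6c.png',im)"
```

```text
tcp [0.5499 0.4249 0.1203] w 0.055 row [-2.644e+00  3.388e-01 -7.000e-04] [ 0.0003 -0.0005  0.0065] q [-1.13  0.65  0.59  1.6  -0.41  1.01 -0.41] t 28.575
```

View pics/s6c.png

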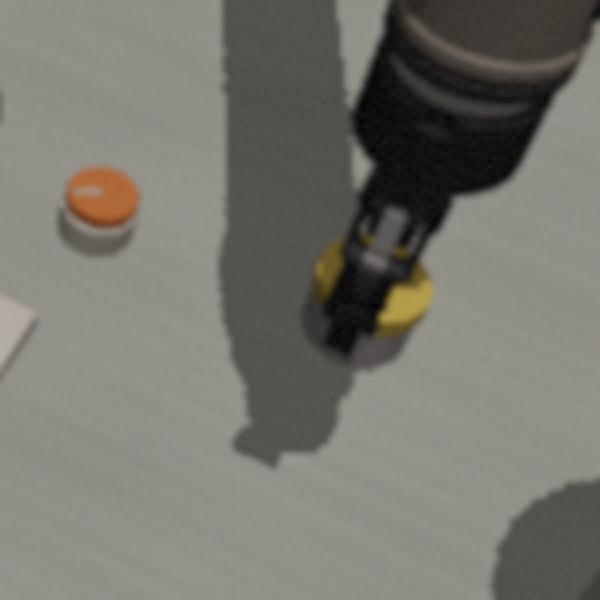

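Emit:
apply_moves(rows=[[-0.1, 0.0, 0, 0, 0, 0], [-0.28, 0.03, 0, 0, 0, 0], [-0.48, 0.06, 0, 0, 0, 0], [-0.68, 0.09, 0, 0, 0, 0], [-0.88, 0.12, 0, 0, 0, 0]])

```text
clock: 29.25
tcp_pos: [0.5815, 0.2035, 0.1177]
orientation: [-2.209, -2.233, 0.002]
contact_force: [-0.0, -0.2, -2.1]
grip_width: 0.0548
gripper_force: 37.4
```

Emit:
apply_moves(rows=[[-0.2, 0.03, 0, 0, 0, 0], [-0.4, 0.06, 0, 0, 0, 0], [-0.6, 0.09, 0, 0, 0, 0], [-0.8, 0.12, 0, 0, 0, 0], [-1.0, 0.15, 0, 0, 0, 0]])

```text
clock: 29.88
tcp_pos: [0.6216, -0.0457, 0.1176]
orientation: [-2.209, -2.232, 0.001]
contact_force: [0.3, -0.2, -2.1]
grip_width: 0.055
gripper_force: 37.4
```

```bash
python3 -c "
from h import *
go(.6415,-.2345,.12)"
```

```text
tcp [ 0.6216 -0.0457  0.1176] w 0.055 row [-0.756   0.0713 -0.0098] [-0.0008 -0.0002  0.0068] q [-0.47  0.55  0.62  1.79 -0.39  0.93  0.32] t 29.875
```

Emit:
apply_moves(rows=[[-0.2, 0.03, 0, 0, 0, 0], [-0.4, 0.05, 0, 0, 0, 0], [-0.58, 0.071, 0, 0, 0, 0], [-0.71, 0.071, 0, 0, 0, 0], [-0.75, 0.071, 0, 0, 0, 0]])

```text
clock: 30.5
tcp_pos: [0.6405, -0.2345, 0.1177]
orientation: [-2.214, -2.229, 0.003]
contact_force: [0.0, 0.6, -2.0]
grip_width: 0.0551
gripper_force: 37.4
```

Emit:
apply_moves(rows=[[0, 0, 0.04, 0, 0, 0], [0, 0, 0.1, 0, 0, 0], [0, 0, 0.16, 0, 0, 0], [0, 0, 0.2, 0, 0, 0], [0, 0, 0.2, 0, 0, 0]])

```text
clock: 31.12
tcp_pos: [0.6413, -0.2311, 0.067]
orientation: [-2.208, -2.232, 0.002]
contact_force: [-0.6, 0.3, -1.0]
grip_width: 0.0548
gripper_force: 37.4
```

```bash
python3 -c "
from h import *
go(.6415,-.2345,.0475)"
```

```text
tcp [ 0.6413 -0.2311  0.067 ] w 0.0548 row [-0.0135  0.0009  0.078 ] [-0.0013 -0.0004  0.0068] q [-0.13  0.69  0.57  1.67 -0.45  0.92  0.63] t 31.125
```

Emit:
apply_moves(rows=[[-0.013, 0, 0.03, 0, 0, 0], [-0.013, 0, 0.055, 0, 0, 0], [-0.013, 0, 0.07, 0, 0, 0], [-0.013, 0, 0.077, 0, 0, 0], [-0.013, 0, 0.077, 0, 0, 0]])

```text
clock: 31.75
tcp_pos: [0.642, -0.235, 0.049]
orientation: [-2.21, -2.233, -0.0]
contact_force: [-0.9, 0.5, -1.8]
grip_width: 0.0549
gripper_force: 37.4
```

```bash
python3 -c "
from h import *
go(.6415,-.2345,.0465);print(r.get_obs()['contact_force'])"
```

```text
tcp [ 0.642 -0.235  0.049] w 0.0549 row [ 0.0021 -0.0019  0.01  ] [-0.     -0.      0.0066] q [-0.11  0.72  0.56  1.68 -0.47  0.89  0.64] t 31.75
[-0.90517415  0.46692084 -1.84449394]
```

Emit:
apply_moves(rows=[[0, 0, 0.005, 0, 0, 0], [0, 0, 0.009, 0, 0, 0], [0, 0, 0.009, 0, 0, 0]])

```text
clock: 32.12
tcp_pos: [0.6419, -0.235, 0.0467]
orientation: [-2.21, -2.233, 0.0]
contact_force: [-0.5, -0.3, -1.9]
grip_width: 0.0546
gripper_force: 37.4
```

Emit:
apply_moves(rows=[[0, 0, 0, 0, 0, 0], [0, 0, 0, 0, 0, 0], [0, 0, 0, 0, 0, 0], [0, 0, -0.06, 0, 0, 0], [0, 0, -0.25, 0, 0, 0]], claw=1)

```text
clock: 32.75
tcp_pos: [0.6403, -0.2342, 0.1084]
orientation: [-2.207, -2.23, 0.004]
contact_force: [-0.2, -0.3, 1.0]
grip_width: 0.0854
gripper_force: 0.0
```

Emit:
apply_moves(rows=[[0, 0, -0.2, 0, 0, 0], [0.2, -0.15, -0.25, 0, 0, 0], [0.4, -0.3, -0.25, 0, 0, 0], [0.6, -0.45, -0.25, 0, 0, 0], [0.8, -0.55, -0.25, 0, 0, 0]])

```text
clock: 33.38
tcp_pos: [0.5009, -0.0354, 0.1727]
orientation: [-2.211, -2.232, -0.002]
contact_force: [0.4, 0.5, 0.3]
grip_width: 0.085
gripper_force: 0.0
```

```bash
python3 chk.py y yellow_tin .065 .642 -.234 red_tin .015 .642 -.234 timer 0 .441 .2525
python3 -c "
from h import *
go(.441,.2525,.1)
im=[cv2.resize(cv2.imread('pics/y_%s.png'%n)[y:y+150,x:x+200],None,fx=3,fy=3,interpolation=cv2.INTER_CUBIC)[:, :] for n,x,y in(('top',260,110),('scene',110,130))]
cv2.imwrite('pics/y_c.png',cv2.resize(np.vstack(im),None,fx=.66,fy=.66))"
```

```text
top yellow_tin [ 0.6419 -0.2327] 0.87 0.82
top red_tin [ 0.6395 -0.2305] 0.334 0.62
top timer [0.443 0.254] 0.953 0.64
scene yellow_tin [ 0.6394 -0.238 ] 0.939 0.81
scene red_tin [ 0.6407 -0.2364] 0.585 0.8
scene timer [0.4384 0.2526] 0.855 0.95
tcp [ 0.5031 -0.0382  0.1722] w 0.0858 row [ 1.1649 -0.2399  0.2878] [0.0006 0.0004 0.0048] q [-0.63  0.26  0.7   2.02 -0.21  0.92  0.18] t 33.775
```

View pics/y_c.png

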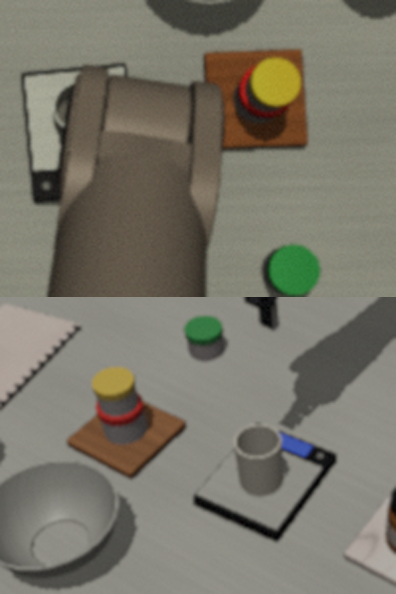

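Emit:
apply_moves(rows=[[0.2, -0.04, 0, 0, 0, 0], [0.4, -0.08, 0, 0, 0, 0], [0.6, -0.12, 0, 0, 0, 0], [0.8, -0.16, 0, 0, 0, 0], [0.98, -0.2, 0, 0, 0, 0]])

```text
clock: 34.4
tcp_pos: [0.4505, 0.2087, 0.1719]
orientation: [2.212, 2.23, 0.001]
contact_force: [0.9, -0.5, 0.2]
grip_width: 0.0854
gripper_force: 0.0
```

Emit:
apply_moves(rows=[[0.12, -0.03, 0.0, 0, 0, 0], [0.18, -0.04, 0.1, 0, 0, 0], [0.18, -0.04, 0.25, 0, 0, 0], [0.18, -0.04, 0.38, 0, 0, 0], [0.18, -0.04, 0.42, 0, 0, 0]])

```text
clock: 35.02
tcp_pos: [0.4394, 0.2511, 0.0651]
orientation: [2.212, 2.23, -0.005]
contact_force: [0.1, 0.6, -0.1]
grip_width: 0.0851
gripper_force: 0.0
```

```bash
python3 -c "
from h import *
go(.441,.2533,-.022)"
```

```text
tcp [0.4394 0.2511 0.0651] w 0.0851 row [0.0098 0.0074 0.3483] [-0.0014  0.0018  0.0051] q [-1.04  0.42  0.49  2.09 -0.3   0.7  -0.34] t 35.025
```

Emit:
apply_moves(rows=[[0, 0.005, 0.08, 0, 0, 0], [0, 0.005, 0.16, 0, 0, 0], [0, 0.005, 0.24, 0, 0, 0], [0, 0.005, 0.28, 0, 0, 0], [0, 0.005, 0.28, 0, 0, 0]])

```text
clock: 35.65
tcp_pos: [0.4411, 0.2525, -0.0032]
orientation: [2.211, 2.232, -0.0]
contact_force: [0.1, -0.5, -0.2]
grip_width: 0.0855
gripper_force: 0.0
```

```bash
python3 -c "
from h import *
go(.441,.2533,-.022);print(r.get_obs()['contact_force'])"
```

```text
tcp [ 0.4411  0.2525 -0.0032] w 0.0855 row [ 0.0031 -0.0005  0.0754] [-0.0001  0.0002  0.006 ] q [-0.96  0.54  0.4   2.12 -0.39  0.55 -0.26] t 35.65
[ 0.12474319 -0.50625933 -0.19702764]
```

Emit:
apply_moves(rows=[[0.002, 0, 0.025, 0, 0, 0], [0.002, 0, 0.05, 0, 0, 0], [0.002, 0, 0.072, 0, 0, 0], [0.002, 0, 0.072, 0, 0, 0]])

```text
clock: 36.15
tcp_pos: [0.4404, 0.2532, -0.0216]
orientation: [-2.21, -2.233, 0.001]
contact_force: [-0.1, -0.8, 0.1]
grip_width: 0.0852
gripper_force: 0.0
```

Emit:
apply_moves(rows=[[0, 0, 0, 0, 0, 0], [0, 0, 0, 0, 0, 0], [0, 0, 0, 0, 0, 0], [0, 0, 0, 0, 0, 0], [0, 0, 0, 0, 0, 0]], claw=0, newtons=30)

```text
clock: 36.78
tcp_pos: [0.4409, 0.2535, -0.0207]
orientation: [-2.21, -2.233, -0.001]
contact_force: [-1.1, -0.5, 5.3]
grip_width: 0.0489
gripper_force: 30.4
```

Emit:
apply_moves(rows=[[0, 0, -0.05, 0, 0, 0], [0, 0, -0.15, 0, 0, 0], [0, 0, -0.3, 0, 0, 0], [0, 0, -0.45, 0, 0, 0], [0, 0, -0.55, 0, 0, 0]])

```text
clock: 37.4
tcp_pos: [0.4411, 0.2535, 0.1185]
orientation: [-2.21, -2.233, -0.003]
contact_force: [-0.2, -0.5, -0.3]
grip_width: 0.0486
gripper_force: 31.3
```

```bash
python3 -c "
from h import *
go(.63,-.1255,.12)
p=r.grab_frame('scene');save(p,'s7'); x,y=290,120; im=cv2.imread('pics/s7.png')[y:y+150,x:x+150]; im=cv2.resize(im,None,fx=4,fy=4,interpolation=cv2.INTER_CUBIC)
cv2.imwrite('pics/s7c.png',im)"
```

```text
tcp [0.4411 0.2535 0.1185] w 0.0486 row [-1.5237  0.7405 -0.007 ] [ 0.0009 -0.0009  0.0064] q [-1.09  0.34  0.55  2.06 -0.24  0.81 -0.39] t 37.4
```

View pics/s7c.png

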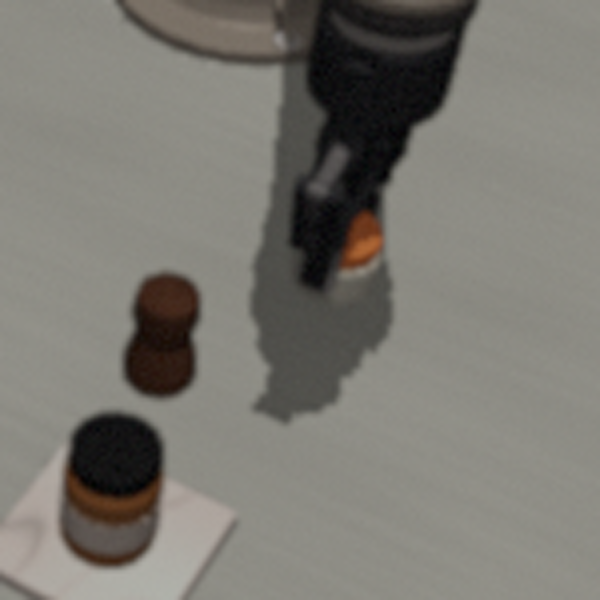

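Emit:
apply_moves(rows=[[-0.08, 0.03, 0, 0, 0, 0], [-0.25, 0.11, 0, 0, 0, 0], [-0.43, 0.2, 0, 0, 0, 0], [-0.61, 0.29, 0, 0, 0, 0], [-0.79, 0.38, 0, 0, 0, 0]])

```text
clock: 38.08
tcp_pos: [0.5381, 0.0555, 0.1166]
orientation: [-2.21, -2.233, -0.0]
contact_force: [0.7, 0.5, 0.0]
grip_width: 0.0487
gripper_force: 31.3
```

Emit:
apply_moves(rows=[[-0.2, 0.1, 0, 0, 0, 0], [-0.4, 0.2, 0, 0, 0, 0], [-0.58, 0.29, 0, 0, 0, 0], [-0.68, 0.35, 0, 0, 0, 0], [-0.73, 0.36, 0, 0, 0, 0]])

```text
clock: 38.7
tcp_pos: [0.6297, -0.1266, 0.1163]
orientation: [2.212, 2.23, -0.001]
contact_force: [-1.1, 0.6, -1.7]
grip_width: 0.0485
gripper_force: 31.3
```

```bash
python3 -c "
from h import *
go(.6305,-.1255,.02)"
```

```text
tcp [ 0.6297 -0.1266  0.1163] w 0.0485 row [0.0046 0.0031 0.3854] [0.     0.0005 0.0053] q [-0.3   0.56  0.57  1.74 -0.36  0.94  0.42] t 38.7
```

Emit:
apply_moves(rows=[[0, 0.002, 0.08, 0, 0, 0], [0, 0.002, 0.18, 0, 0, 0], [0, 0.002, 0.3, 0, 0, 0], [0, 0.002, 0.4, 0, 0, 0], [0, 0.002, 0.44, 0, 0, 0]])

```text
clock: 39.33
tcp_pos: [0.6278, -0.122, 0.0036]
orientation: [-2.205, -2.232, 0.003]
contact_force: [-0.2, 0.8, -0.9]
grip_width: 0.0485
gripper_force: 31.3
```

Emit:
apply_moves(rows=[[0, 0, 0.02, 0, 0, 0], [0, 0, 0.02, 0, 0, 0], [0, 0, 0.02, 0, 0, 0]])

```text
clock: 39.7
tcp_pos: [0.6307, -0.1247, 0.0022]
orientation: [2.209, 2.232, 0.002]
contact_force: [0.2, 0.1, 0.2]
grip_width: 0.0487
gripper_force: 31.3
```

```bash
python3 -c "
from h import *
go(.6305,-.1255,-.02)"
```

```text
tcp [ 0.6307 -0.1247  0.0022] w 0.0487 row [-0.0032 -0.001   0.0886] [0.0009 0.     0.0066] q [-0.24  0.71  0.48  1.8  -0.46  0.75  0.49] t 39.7
```

Emit:
apply_moves(rows=[[-0.003, 0, 0.03, 0, 0, 0], [-0.003, 0, 0.06, 0, 0, 0], [-0.003, 0, 0.08, 0, 0, 0], [-0.003, 0, 0.088, 0, 0, 0], [-0.003, 0, 0.088, 0, 0, 0]])

```text
clock: 40.33
tcp_pos: [0.6297, -0.1254, -0.0206]
orientation: [-2.21, -2.232, 0.0]
contact_force: [-2.4, 0.3, 3.8]
grip_width: 0.0486
gripper_force: 31.6
```

Emit:
apply_moves(rows=[[0, 0, 0, 0, 0, 0], [0, 0, 0, 0, 0, 0], [0, 0, 0, 0, 0, 0], [0, 0, -0.06, 0, 0, 0], [0, 0, -0.2, 0, 0, 0]], claw=1)

```text
clock: 40.95
tcp_pos: [0.629, -0.1253, 0.0293]
orientation: [-2.209, -2.231, 0.003]
contact_force: [0.8, 0.0, -0.1]
grip_width: 0.0857
gripper_force: 0.0
```

Emit:
apply_moves(rows=[[0, 0, -0.2, 0, 0, 0], [0, 0, -0.4, 0, 0, 0], [0, -0.15, -0.6, 0, 0, 0], [0.1, -0.35, -0.65, 0, 0, 0], [0.25, -0.55, -0.65, 0, 0, 0]])

```text
clock: 41.58
tcp_pos: [0.4916, -0.0651, 0.1938]
orientation: [2.212, 2.228, 0.005]
contact_force: [0.2, 0.6, 0.7]
grip_width: 0.0855
gripper_force: 0.0
```

Emit:
apply_moves(rows=[[0.2, -0.05, 0, 0, 0, 0], [0.4, -0.05, 0, 0, 0, 0], [0.6, -0.05, 0, 0, 0, 0], [0.8, -0.05, 0, 0, 0, 0], [1.0, -0.05, 0, 0, 0, 0]])

```text
clock: 42.2
tcp_pos: [0.477, 0.1869, 0.193]
orientation: [2.211, 2.232, 0.003]
contact_force: [0.9, 0.5, -0.5]
grip_width: 0.0854
gripper_force: 0.0
```

Emit:
apply_moves(rows=[[0.2, 0, 0, 0, 0, 0], [0.4, 0, 0, 0, 0, 0], [0.5, 0, 0, 0, 0, 0], [0.5, 0, 0, 0, 0, 0], [0.5, 0, 0, 0, 0, 0]])

```text
clock: 42.82
tcp_pos: [0.4761, 0.3081, 0.192]
orientation: [2.212, 2.229, -0.001]
contact_force: [0.7, 0.0, -0.0]
grip_width: 0.0854
gripper_force: 0.0
```

```bash
python3 chk.py f timer 0 .63 -.1255 yellow_tin .065 .642 -.234 beaker .022 .617 -.0135 starter_jar .015 .592 .196 green_tin 0 .43 -.264 pepper_mill 0 .446 .154 board 0 .642 -.234
python3 -c "
from h import *
im=[cv2.imread('pics/f_%s.png'%n)[y:y+200,x:x+300] for n,x,y in(('top',160,100),('scene',100,100))]
cv2.imwrite('pics/f_c.png',cv2.resize(np.vstack(im),None,fx=1.5,fy=1.5))"
```

```text
top timer missing
top yellow_tin [ 0.6418 -0.2332] 0.917 0.79
top beaker [ 0.6187 -0.0124] 0.957 0.7
top starter_jar [0.592  0.1967] 0.952 0.74
top green_tin [ 0.4321 -0.2625] 0.923 0.86
top pepper_mill [0.4466 0.155 ] 0.936 0.9
top board [ 0.6423 -0.232 ] 0.641 0.79
scene timer [ 0.6265 -0.1297] 0.888 0.85
scene yellow_tin missing
scene beaker [ 0.6159 -0.0155] 0.946 0.9
scene starter_jar [0.5897 0.1933] 0.953 0.94
scene green_tin [ 0.428 -0.267] 0.863 0.91
scene pepper_mill [0.4456 0.1539] 0.849 0.92
scene board [ 0.6409 -0.2338] 0.636 0.84
```

View pics/f_c.png

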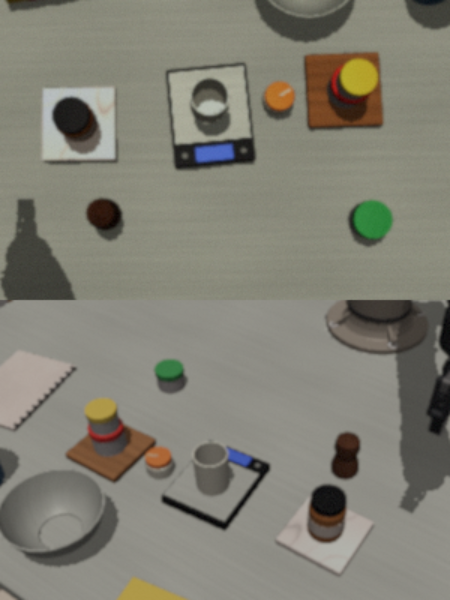

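```bash
python3 -c "
from bench import r
print(r.hand_in())"
```

```text
the job is handed in; nothing more can be done
None
```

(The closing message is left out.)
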